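# Move a fresh soap slab to the curing rack with the turner

## Task

Take the scrubbing brush off the slatted curing rack and put it in the shallow steel tray. Then slide the turner under the fresh soap slab on the cutting board, lift it on the blade and set it down gently on the free half of the rack, square to the slats, wholly on them and with a clear gap to the cured slab, which stays where it is. The soap is still soft: never tip it steeply, drop it or touch it with the gripper; finally lay the turner flat on the bare counter and leave everything else alone.

Things in the scene. Friction and masses are not known exactly. Their poses are not given: they have to be found in the camera images.
- soap_slab: The fresh slab, lying on the cutting board: off-white cake 90 x 90 x 24 mm, 0.19 kg, slippery on steel (friction about 0.2), lower edges bevelled 9 mm in and 6 mm up, so a blade tip finds its way under. It starts 1 to 15 mm short of the board's fence. Origin: centre of its underside, z up, x along a side and along the board's x (within 0.06 rad).
- board: Wooden soap-cutting board, fixed: base 170 (x) x 150 (y) x 22 mm, with a fence across its +x end, inner face at x = +67 mm, 18 mm thick, top 52 mm above the counter. Other sides open. Origin: centre of the base's underside; +x points from the open end to the fence: push the turner under the slab along +x, the fence then holds the slab.
- rack: Slatted wooden curing rack, fixed, 150 (x) x 270 (y) mm, slat tops 30 mm above the counter; nine bare slats (soap grips on them, friction about 0.6) along x, 22 mm wide, 9 mm gaps, no rim. Two places, centred at y = -65 and +65 mm: one holds the cured slab, the brush lies on the other. Origin: centre of its footprint on the counter; +x points roughly the same way as the board's +x (world +y).
- cured_slab: An older soap slab of the same shape and size (90 x 90 x 24 mm), lying on the rack in one of the two places; leave it there. Origin: centre of its underside.
- brush: Wooden scrubbing brush, lying bristles down on the rack: 120 (x) x 52 (y) x 44 mm high; the wooden back is the top 18 mm, below it a stiff block of bristles 112 x 44 mm. 0.12 kg. Grasp it across its 52 mm width (y). Origin: centre of its underside; x along its length, z up.
- tray: Shallow open steel tray for wet things, fixed to the counter: 200 (x) x 140 (y) x 18 mm, walls 4 mm, floor 4 mm. Empty at the start. Origin: centre of its underside; x along its length.
- turner: Broad steel turner lying flat on the counter: blade 105 (x) x 78 (y) x 2 mm, no rim; a 14 mm wide neck rises steeply from its rear edge (x = -50 mm) to a level black handle: x = -75 to -175 mm, 18 mm wide (y), z = 30 to 54 mm. 0.175 kg. Origin: centre of the blade's underside; +x to the blade's front edge, z up.
- turner_grip (a point): Good place to take the turner's handle: on the handle's centre line, 118 mm behind the blade's centre and 42 mm above the blade's underside. Fingers close along the turner's y.
- turner_tip (a point): Middle of the blade's front edge, at its underside: 52.5 mm ahead of the blade's centre.
- cup: White mug, 72 mm across, 75 mm high, a bystander behind the turner. Origin: centre of its underside.
- stamp: Dark wooden soap stamp, 70 x 70 mm foot with a turned handle, 85 mm high, a bystander behind the board. Origin: centre of its underside.
- jar: Glass jar with a steel lid, 84 mm across, 120 mm high, a bystander behind the rack. Origin: centre of its underside.
There are look-alikes about, which are no part of the job. Leave any orange or pink look-alike of the turner alone.

How it is judged:
By the outcome, as a careful person would: the job done as asked, in the order asked, and still so for the second after the job is handed in, with the robot touching nothing.
It also fails if it takes over 69 s, if anything falls off the work surface, if the arm or the gripper's body presses on something with over 40 N, if the wrist force passes 120 N, or if a joint passes its speed limit or range.

## Robot

A 7-joint arm with a two-finger parallel gripper is mounted at the origin on the work surface. World frame = base frame: x ahead of the robot, y to its left, z up, the work surface at z = 0. Lengths are in m, angles in rad, forces in N, time in s.
With the tool pointing down it reaches from about 0.425 to 0.8 m from the base axis. Payload 8.3 kg.
Tool frame: the origin (TCP) lies midway between the tips of the shut fingers; the grasp point (between the pads) lies 19 mm behind it; z points along the fingers, y is the line along which they close (so a half turn about z gives the same grasp; the last joint's range is limited). The gripper opens to 85 mm and grips with 20 to 120 N. Pads are 22 mm wide; open, the fingers measure 114 mm over their backs; the gripper's body (76 mm by 85 mm) begins 54 mm behind the grasp point. The pads swing forward as they close: fully open they stand 13 mm farther back than shut.
Start: joints at [1.04, 0.383, 0.016, 1.37, -0.006, 1.388, -0.046], TCP at [0.282, -0.558, 0.231] pointing down, gripper open.
Joint ranges: [-2.95, 2.95], [-0.25, 2.06], [-1.52, 1.56], [0.18, 2.33], [-1.44, 4.58], [0.02, 2.06], [-3.01, 3.01]. Speed limits (rad/s): [2.39, 2.39, 3.01, 3.01, 3.14, 3.14, 3.14].

## Interface

Orientations are given as a unit quaternion [w, x, y, z].
In Python, from bench import arm, cams, hand_in gives the robot as it stands.
- The arm moves only by the shell command python3 -m pendant 'ROWS' [FORCE]. ROWS is JSON, a list of rows, each an object with "linear": the shift along the tool's x, y, z as a fraction of full scale, a list of three; "dr": the turn, a rotation vector about the tool's x, y, z as a fraction of full scale, a list of three; "hand": the opening, from 0 (shut) to 1 (fully open). In form: [{"linear": [x, y, z], "dr": [ax, ay, az], "hand": hand}, ...]. A call has 1 to 12 rows; each row is the pose to reach, as a shift and turn from the pose commanded when the call began, along the tool's axes at that moment; what a row does not reach only later rows make up. Full scale, the value 1, is 30 cm for a shift and 120 degrees for a turn. A row lasts 1/12 s, in which the tool goes at most 41.7 mm and 7.16 degrees, less where a joint would pass 70% of its speed; a pose out of reach is approached as far as the arm can. A call with a number of a shift or a turn outside -1 to 1 is refused whole. A call with a gripper value outside its range is refused whole. The fingers move at their own pace and stop on an object; FORCE is the grip in N (left out, the last holds). Time passes only in rows, so rows that repeat a pose let the fingers close. It gives the time, the measured TCP pose, the force, the opening and the grip force at its end, in the units of the state.
- arm.get_obs(): the state, without advancing time (a new reading comes with each control period).
- cams.camera(name): name is "side" or "top" or "wrist"; returns the picture (420x560x3 uint8, red, green, blue); there is no depth.
- cams.get_calibration(name): a dict with "mtx" (3x3 intrinsics, pixels), "position" and "rotation" of the camera in the world. Camera axes: x right, y up, looking along -z (the intrinsics and any distortion apply to the point x, -y, -z); pixel columns grow to the right and rows downward; lengths in m; the calibration is good to about 2 mm. A picture is of the moment at which its call begins: read the wrist's pose just before it. get_calibration takes no time and is no camera call; for the wrist camera it gives the pose at the moment of the call.
- hand_in(): hands the job in; it is judged then, once.
Trained networks look in the newest picture that a camera, given by its name, has taken for a name from the list of things; names that differ only in an ending like _2 or _b are one class to them, and where a whole thing is asked for, a point or a joint stands for the part that bears it (a point fixed in the world has none). Each returns a list of dicts, best first, with "p" (0 to 1); they miss things now and then, are a little off and sometimes report something else, mostly with a low value. They report only what shows in the picture. A call takes as long as a camera call. They do not tell look-alikes from the thing itself.
- cams.recognise(camera, target): "xy" ([column, row] in pixels, amid what is visible of it).
- cams.masks_of(camera, target): "mask" (420x560 bool, what is visible of it) and "xy" ([column, row] in pixels, amid what is visible of it).
- cams.place_of(camera, target): "xy" ([column, row] in pixels: a listed point, or the origin of a listed thing).
The state is a dict: "t": time; "joint_positions": joint angles; "dq": joint speeds; "joint_torque": joint torques, N m; "position": TCP position; "ee_rot": TCP orientation; "wrist_force": force on the tool from outside, world axes, zero at the start; "torque": the same for the moment, N m; "opening": finger opening in m; "finger_force": force on a finger pad.
Only numpy, scipy, OpenCV 4.12 (cv2) and the standard library are available. Lean on these libraries where they do the work, as an engineer would, in place of code of your own. Each camera call takes 0.05 s, during which the arm holds its last target. There are 200 camera calls.

## Working session

There is one attempt and no reset: what is moved stays moved. The work goes in short steps, Python scripts to look and compute and a shell command to move; the robot and the scene stay as the last step left them, time stands still between calls to the robot, and variables do not carry over. Pictures are saved under pics/ and viewed, at most 14 in all, crops included, and the job is handed in when it is done.

```bash
mkdir -p pics; ls
cat > h.py <<'E'
import numpy as np, cv2
from bench import arm, cams
from scipy.spatial.transform import Rotation as R
def rot(c):
    r=np.array(c["rotation"],float)
    return r if r.shape==(3,3) else R.from_quat(np.roll(r.ravel(),-1)).as_matrix()
def ray(c,xy):
    p=np.linalg.inv(np.array(c["mtx"]))@[xy[0],xy[1],1]
    return rot(c)@np.array([p[0],-p[1],-p[2]])
def at(c,xy,z):
    d=ray(c,xy);o=np.array(c["position"]);return o+d*(z-o[2])/d[2]
def proj(c,P):
    q=(np.array(P)-c["position"])@rot(c);q=q*[1,-1,-1]
    u=q@np.array(c["mtx"]).T;return u[...,:2]/u[...,2:]
def snap(n,f):
    im=cams.camera(n);cv2.imwrite("pics/"+f,im[:,:,::-1]);return im
E
python3 - <<'E'
from h import *
print({k:np.round(v,3) for k,v in arm.get_obs().items()})
snap("top","t0.png");snap("side","s0.png")
for n in("top","side"):
    c=cams.get_calibration(n);print(n,{k:np.round(v,3).tolist() if not isinstance(v,str) else v for k,v in c.items()})
Z=dict(soap_slab=.022,board=0,rack=0,cured_slab=.03,brush=.03,tray=0,turner=0,turner_grip=.042,turner_tip=0)
for t,z in Z.items():
  for n in("top","side"):
    c=cams.get_calibration(n)
    for r in cams.place_of(n,t)[:3]: print(t,n,np.round(r["xy"],1),round(r["p"],2),at(c,r["xy"],z).round(4))
E
```

```text
pics
{'t': np.float64(0.0), 'joint_positions': array([ 1.04 ,  0.384,  0.016,  1.371, -0.006,  1.388, -0.047]), 'dq': array([ 0.001,  0.001, -0.002, -0.001,  0.002, -0.001,  0.   ]), 'joint_torque': array([ 0.0000e+00, -6.2760e+01,  8.4500e-01, -3.7182e+01,  1.7000e-02,
        1.4000e-02,  0.0000e+00]), 'position': array([ 0.282, -0.557,  0.23 ]), 'ee_rot': array([-0.001,  0.973,  0.232, -0.   ]), 'wrist_force': array([-0.392,  0.015,  0.051]), 'torque': array([-0.059,  0.029, -0.059]), 'finger_force': np.float64(0.0), 'opening': np.float64(0.085)}
top {'mtx': [[407.708, 0.0, 279.288], [0.0, 407.708, 215.472], [0.0, 0.0, 1.0]], 'position': [0.36, -0.006, 1.182], 'rotation': [-0.698, -0.055, 0.058, 0.712]}
side {'mtx': [[478.223, 0.0, 291.88], [0.0, 478.223, 211.605], [0.0, 0.0, 1.0]], 'position': [-0.065, 0.678, 1.06], 'rotation': [-0.35, -0.125, 0.336, 0.865]}
soap_slab top [155.  227.3] 0.72 [0.5206 0.3446 0.022 ]
soap_slab side [207.6 299. ] 0.74 [0.5144 0.3476 0.022 ]
board top [159.5 233.3] 0.56 [0.5058 0.3377 0.    ]
board top [232.6 235.3] 0.21 [0.4956 0.1247 0.    ]
board si
[... 823 characters left out ...]
rner_grip top [388.9 336.5] 0.85 [ 0.207 -0.302  0.042]
turner_grip top [200.6 341.6] 0.79 [0.2043 0.2069 0.042 ]
turner_grip top [232.3 236.3] 0.59 [0.488  0.1209 0.042 ]
turner_grip side [280.2 249.4] 0.88 [0.4837 0.1203 0.042 ]
turner_grip side [342.1 338.2] 0.8 [0.1994 0.2039 0.042 ]
turner_grip side [453.  218.8] 0.61 [ 0.2092 -0.3036  0.042 ]
turner_tip top [331.4 311.7] 0.89 [ 0.2725 -0.1544  0.    ]
turner_tip top [239.5 180.7] 0.8 [0.6587 0.1038 0.    ]
turner_tip top [144.3 313.2] 0.69 [0.2793 0.3746 0.    ]
turner_tip side [243.9 224. ] 0.94 [0.6469 0.1052 0.    ]
turner_tip side [269.9 373.1] 0.87 [0.2734 0.3669 0.    ]
turner_tip side [401.4 247. ] 0.56 [ 0.269  -0.1479  0.    ]
```

View pics/t0.png

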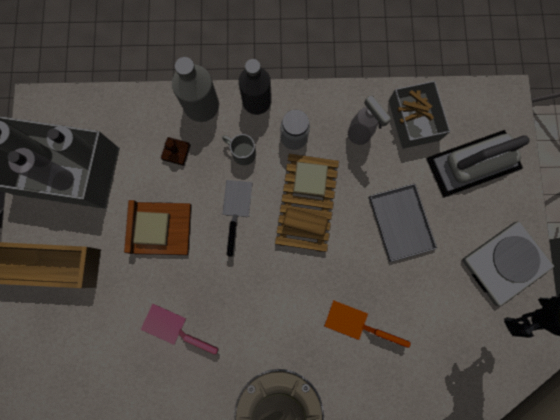

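View pics/s0.png

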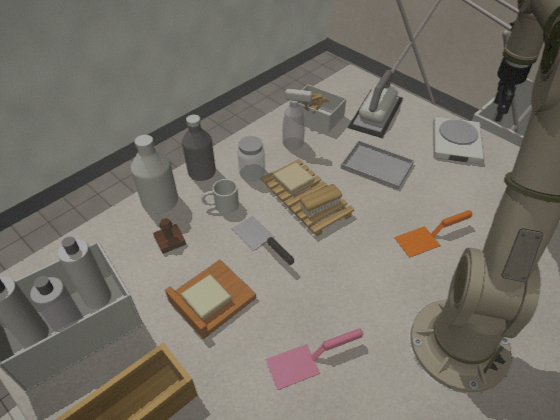

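The top view shows the steel turner with its black handle (blade 238,198, handle 232,238), not the orange or pink ones. The soap is at (151,229) with the fence on its left. The brush is at (304,221), the cured slab at (311,180) and the tray at (402,222). Next I'll get orientations from the masks.

```bash
cat >> h.py <<'E'
def rect(n,t,z,near=None,take=True):
    c=cams.get_calibration(n);out=[]
    for r in cams.masks_of(n,t):
        v,u=np.nonzero(r["mask"])
        if len(u)<30: continue
        P=np.array([at(c,p,z)[:2] for p in zip(u,v)])
        (cx,cy),(w,h),a=cv2.minAreaRect((P*1000).astype(np.float32))
        if w<h: w,h,a=h,w,a-90
        a=(a+90)%180-90
        out.append((t,n,round(r["p"],2),"c",np.round([cx,cy],1),"wh",np.round([w,h],1),"ang",round(a,1)))
    return out
E
python3 - <<'E'
from h import *
for n in("top","side"):
  cams.camera(n)
  for t,z in dict(soap_slab=.046,cured_slab=.054,brush=.074,tray=.018,rack=.03,board=.022,turner=.002).items():
    for o in rect(n,t,z)[:3]: print(*o)
E
```

```text
soap_slab top 0.76 c [515.3 347. ] wh [93.9 91.6] ang 86.4
cured_slab top 0.94 c [ 646.8 -102.4] wh [92.7 88.4] ang -8.4
brush top 0.87 c [521.1 -83.2] wh [121.3  52.6] ang 73.8
tray top 0.58 c [ 523.3 -367.6] wh [200.8 146. ] ang 14.0
rack top 0.75 c [585.  -92.9] wh [273.9 151.5] ang -9.4
board top 0.78 c [519.4 336. ] wh [188.5 153.4] ang 85.8
turner top 0.87 c [227.  265.8] wh [222.5  78. ] ang 67.0
turner top 0.79 c [548.5 118.5] wh [227.8  80.3] ang -7.2
turner top 0.73 c [ 225.6 -257.8] wh [240.2  78.7] ang 67.9
soap_slab side 0.63 c [510.9 352.6] wh [98.4 93. ] ang -3.5
cured_slab side 0.97 c [642.5 -95.8] wh [102.  98.] ang -9.0
cured_slab side 0.22 c [524.4 143.3] wh [197.7  74.7] ang -5.6
brush side 0.77 c [512.6 -70. ] wh [134.4  77.3] ang 73.8
brush side 0.37 c [513.8 154.1] wh [192.7  72.6] ang -5.6
tray side 0.65 c [ 520.4 -361.3] wh [204.3 163.9] ang 15.2
rack side 0.62 c [580.3 -89.1] wh [287.4 155.4] ang -9.6
board side 0.6 c [521.  334.2] wh [176.3 174.8] ang 85.4
turner side 0.79 c [555.7 117.2] wh [209.8  81.4] ang -7.3
turner side 0.79 c [219.3 257.6] wh [246.4  78.3] ang 64.9
turner side 0.79 c [ 223.  -269.8] wh [266.1  78.4] ang 69.4
```

```bash
cat >> h.py <<'E'
def tool(yaw,tilt=0):
    """tool pointing down, tool y at azimuth yaw(deg); tilt(deg) >0 lowers the +tool-x side"""
    a=np.radians(yaw);y=np.array([np.cos(a),np.sin(a),0]);z=np.array([0,0,-1.])
    M=R.from_matrix(np.column_stack([np.cross(y,z),y,z]))
    return M*R.from_euler('y',-tilt,degrees=True)
def go(p,yaw,tilt=0,show=True):
    o=arm.get_obs();Q=R.from_quat(np.roll(o["ee_rot"],-1))
    l=Q.inv().apply(np.array(p)-o["position"])/.3
    rv=(Q.inv()*tool(yaw,tilt)).as_rotvec(degrees=True)
    n=max(np.linalg.norm(l)*.3/.0417,np.linalg.norm(rv)/7.16)
    if show: print("linear",l.round(4).tolist(),"dr",(rv/120).round(4).tolist(),"rows",round(n,1),"t",round(o["t"],2))
    return l,rv
def st():
    o=arm.get_obs();Q=R.from_quat(np.roll(o["ee_rot"],-1)).as_matrix()
    print("t",round(o["t"],2),"pos",o["position"].round(4),"yaw",round(np.degrees(np.arctan2(Q[1,1],Q[0,1])),2),"xz",Q[2,0].round(4),"yz",Q[2,1].round(4),"open",round(o["opening"],4),"ff",round(o["finger_force"],1),"F",o["wrist_force"].round(1),"q",o["joint_positions"].round(2))
E
python3 -c "
from h import *
go((.40,-.32,.22),-40); go((.521,-.083,.16),-16.2); st()"
```

```text
linear [0.709, -0.5299, 0.0377] dr [-0.0001, -0.0, -0.1933] rows 6.4 t 1.8
linear [1.4252, -1.0531, 0.2378] dr [-0.0, -0.0001, -0.3916] rows 12.9 t 1.8
t 1.8 pos [ 0.2818 -0.5578  0.2313] yaw -63.2 xz 0.0001 yz -0.0001 open 0.0855 ff 0.0 F [-0.   0.1 -1.1] q [ 1.04  0.38  0.02  1.37 -0.01  1.39 -0.05]
```

```bash
python3 -m pendant '[{"linear":[0.95,-0.7,0.1],"dr":[0,0,-0.39],"hand":1},{"linear":[0.95,-0.7,0.1],"dr":[0,0,-0.39],"hand":1},{"linear":[0.95,-0.7,0.1],"dr":[0,0,-0.39],"hand":1},{"linear":[0.95,-0.7,0.1],"dr":[0,0,-0.39],"hand":1},{"linear":[0.95,-0.7,0.1],"dr":[0,0,-0.39],"hand":1},{"linear":[0.95,-0.7,0.1],"dr":[0,0,-0.39],"hand":1},{"linear":[0.95,-0.7,0.1],"dr":[0,0,-0.39],"hand":1},{"linear":[0.95,-0.7,0.1],"dr":[0,0,-0.39],"hand":1},{"linear":[0.95,-0.7,0.1],"dr":[0,0,-0.39],"hand":1}]'; python3 -c "
from h import *
st();go((.521,-.083,.17),-16.2)"
```

```text
t: 2.55
position: [0.4437, -0.2364, 0.2014]
ee_rot: [-0.0, 0.799, 0.602, 0.001]
wrist_force: [0.2, 0.0, 0.7]
opening: 0.0849
finger_force: 0.0
t 2.55 pos [ 0.4437 -0.2364  0.2014] yaw -16.04 xz 0.0016 yz 0.0007 open 0.0849 ff 0.0 F [0.2 0.  0.7] q [ 0.71  0.15 -0.32  1.73  0.05  1.26  0.1 ]
linear [0.5625, 0.1063, 0.1056] dr [0.0004, -0.0007, 0.0013] rows 4.2 t 2.55
```

```bash
python3 -m pendant '[{"linear":[0.56,0.106,0.1],"dr":[0,0,0],"hand":1},{"linear":[0.56,0.106,0.1],"dr":[0,0,0],"hand":1},{"linear":[0.56,0.106,0.1],"dr":[0,0,0],"hand":1},{"linear":[0.56,0.106,0.1],"dr":[0,0,0],"hand":1},{"linear":[0.56,0.106,0.1],"dr":[0,0,0],"hand":1},{"linear":[0.56,0.106,0.1],"dr":[0,0,0],"hand":1},{"linear":[0.56,0.106,0.1],"dr":[0,0,0],"hand":1}]'; python3 -c "
from h import *
st();snap('wrist','w0.png')
for o in rect('wrist','brush',.074)+rect('wrist','cured_slab',.054)+rect('wrist','rack',.03): print(*o)"
```

```text
t: 3.13
position: [0.5195, -0.0893, 0.1712]
ee_rot: [-0.0, 0.8, 0.6, -0.0]
wrist_force: [-0.7, -0.5, 0.3]
opening: 0.0853
finger_force: 0.0
t 3.13 pos [ 0.5195 -0.0893  0.1712] yaw -16.3 xz -0.0 yz -0.0004 open 0.0853 ff 0.0 F [-0.7 -0.5  0.3] q [ 0.48  0.24 -0.43  1.71  0.11  1.21 -0.26]
brush wrist 0.58 c [522.9 -83.7] wh [118.1  50.5] ang 73.7
cured_slab wrist 0.98 c [ 645.7 -103.7] wh [93.  91.2] ang -8.3
rack wrist 0.79 c [586.7 -96.3] wh [270.1 150.4] ang -9.9
```

View pics/w0.png

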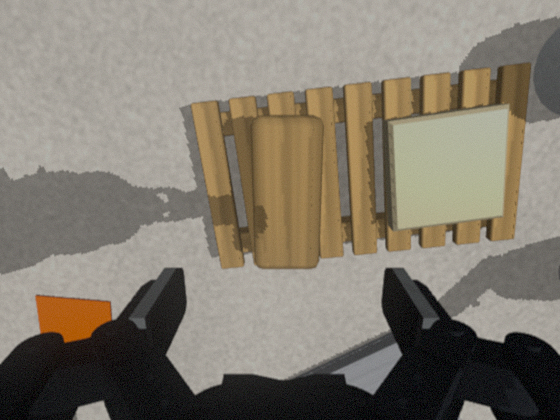

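The wrist view shows the brush at (287,190), with the cured slab clear to its right. I'm going down onto the brush.

```bash
python3 -m pendant '[{"linear":[0.02,0.003,0.11],"dr":[0,0,0],"hand":1},{"linear":[0.02,0.003,0.22],"dr":[0,0,0],"hand":1},{"linear":[0.02,0.003,0.33],"dr":[0,0,0],"hand":1},{"linear":[0.02,0.003,0.42],"dr":[0,0,0],"hand":1},{"linear":[0.02,0.003,0.427],"dr":[0,0,0],"hand":1},{"linear":[0.02,0.003,0.427],"dr":[0,0,0],"hand":0.4},{"linear":[0.02,0.003,0.427],"dr":[0,0,0],"hand":0.4},{"linear":[0.02,0.003,0.427],"dr":[0,0,0],"hand":0.4},{"linear":[0.02,0.003,0.427],"dr":[0,0,0],"hand":0.4},{"linear":[0.02,0.003,0.427],"dr":[0,0,0],"hand":0.4},{"linear":[0.02,0.003,0.427],"dr":[0,0,0],"hand":0.4},{"linear":[0.02,0.003,0.427],"dr":[0,0,0],"hand":0.4}]' 40; python3 -c "
from h import *
st()"
```

```text
t: 4.33
position: [0.5238, -0.0847, 0.0457]
ee_rot: [0.002, 0.801, 0.599, 0.001]
wrist_force: [-0.6, -0.8, 7.7]
opening: 0.0517
finger_force: 43.1
t 4.33 pos [ 0.5238 -0.0847  0.0457] yaw -16.42 xz 0.0 yz 0.0043 open 0.0517 ff 43.1 F [-0.6 -0.8  7.7] q [ 0.44  0.39 -0.41  1.84  0.19  0.95 -0.34]
```

```bash
python3 -m pendant '[{"linear":[0,0,-0.13],"dr":[0,0,0],"hand":0.4},{"linear":[0,0,-0.26],"dr":[0,0,0],"hand":0.4},{"linear":[-0.08,0.02,-0.28],"dr":[0,0,0.05],"hand":0.4},{"linear":[-0.2,0.06,-0.28],"dr":[0,0,0.1],"hand":0.4},{"linear":[-0.32,0.1,-0.28],"dr":[0,0,0.15],"hand":0.4},{"linear":[-0.44,0.14,-0.28],"dr":[0,0,0.2],"hand":0.4},{"linear":[-0.56,0.18,-0.28],"dr":[0,0,0.26],"hand":0.4},{"linear":[-0.68,0.22,-0.28],"dr":[0,0,0.32],"hand":0.4},{"linear":[-0.8,0.27,-0.28],"dr":[0,0,0.38],"hand":0.4},{"linear":[-0.92,0.34,-0.28],"dr":[0,0,0.44],"hand":0.4},{"linear":[-0.92,0.34,-0.28],"dr":[0,0,0.5],"hand":0.4},{"linear":[-0.92,0.34,-0.28],"dr":[0,0,0.5],"hand":0.4}]'; python3 -c "
from h import *
st();cams.camera('top')
for o in rect('top','tray',.018)+rect('top','brush',.13): print(*o)
go((.546,-.378,.022),-76)"
```

```text
t: 5.33
position: [0.541, -0.3812, 0.1272]
ee_rot: [0.001, 0.994, 0.113, -0.0]
wrist_force: [0.4, 1.2, -1.4]
opening: 0.0514
finger_force: 43.0
t 5.33 pos [ 0.541  -0.3812  0.1272] yaw -77.03 xz -0.0005 yz 0.001 open 0.0514 ff 43.0 F [ 0.4  1.2 -1.4] q [ 0.64  0.53 -0.11  1.4   0.06  1.22 -0.82]
tray top 0.63 c [ 523.5 -367.7] wh [202.4 145.7] ang 14.0
brush top 0.83 c [ 543.  -383.4] wh [123.2  60.4] ang 15.6
linear [0.0089, 0.0086, 0.3528] dr [-0.0002, -0.0005, -0.0005] rows 2.5 t 5.48
```

```bash
python3 -m pendant '[{"linear":[0.01,0,0.1],"dr":[0,0,0],"hand":0.4},{"linear":[0.01,0,0.2],"dr":[0,0,0],"hand":0.4},{"linear":[0.01,0,0.28],"dr":[0,0,0],"hand":0.4},{"linear":[0.01,0,0.33],"dr":[0,0,0],"hand":0.4},{"linear":[0.01,0,0.352],"dr":[0,0,0],"hand":0.4},{"linear":[0.01,0,0.352],"dr":[0,0,0],"hand":0.4},{"linear":[0.01,0,0.352],"dr":[0,0,0],"hand":0.85},{"linear":[0.01,0,0.352],"dr":[0,0,0],"hand":0.85},{"linear":[0.01,0,0.352],"dr":[0,0,0],"hand":0.85},{"linear":[0.01,0,0.2],"dr":[0,0,0],"hand":0.85},{"linear":[0.01,0,0],"dr":[0,0,0],"hand":0.85},{"linear":[0.01,0,-0.1],"dr":[0,0,0],"hand":0.85}]'; python3 -c "
from h import *
st();snap('top','t1.png')
for o in rect('top','brush',.048)+rect('top','turner',.002): print(*o)
go((.485,.12,.2),-97)"
```

```text
t: 6.48
position: [0.5446, -0.3767, 0.1484]
ee_rot: [-0.0, 0.993, 0.119, -0.0]
wrist_force: [1.6, -1.3, 0.7]
opening: 0.0728
finger_force: 0.0
t 6.48 pos [ 0.5446 -0.3767  0.1484] yaw -76.35 xz -0.0003 yz -0.0005 open 0.0728 ff 0.0 F [ 1.6 -1.3  0.7] q [ 0.64  0.51 -0.12  1.37  0.06  1.26 -0.82]
brush top 0.82 c [ 542.8 -368.9] wh [118.5  57.4] ang 14.2
turner top 0.72 c [229.5 264.3] wh [227.1  81.7] ang 68.4
turner top 0.64 c [546.8 116.8] wh [225.2  78. ] ang -6.1
turner top 0.6 c [ 231.3 -241.3] wh [207.7  76.7] ang 68.4
linear [0.19, -1.6631, -0.1685] dr [0.003, -0.0041, 0.1719] rows 12.1 t 6.63
```

View pics/t1.png

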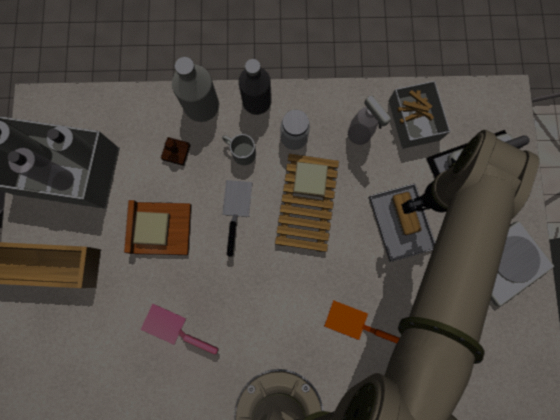

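The brush lies in the tray at (405,213). I'll fetch the turner next.

```bash
python3 -m pendant '[{"linear":[0.0,-0.95,-0.1],"dr":[0,0,0.17],"hand":0.7},{"linear":[0.0,-0.95,-0.1],"dr":[0,0,0.17],"hand":0.7},{"linear":[0.0,-0.95,-0.1],"dr":[0,0,0.17],"hand":0.7},{"linear":[0.0,-0.95,-0.1],"dr":[0,0,0.17],"hand":0.7},{"linear":[0,-0.95,-0.1],"dr":[0,0,0.17],"hand":0.7},{"linear":[0,-0.95,-0.1],"dr":[0,0,0.17],"hand":0.7},{"linear":[0,-0.95,-0.1],"dr":[0,0,0.17],"hand":0.7},{"linear":[0,-0.95,-0.1],"dr":[0,0,0.17],"hand":0.7}]'; python3 -c "
from h import *
st()
go((.47,.10,.19),-96.5)"
```

```text
t: 7.3
position: [0.4771, -0.0916, 0.1774]
ee_rot: [-0.001, 0.999, -0.054, 0.0]
wrist_force: [-0.6, 0.5, 0.4]
opening: 0.0598
finger_force: 0.0
t 7.3 pos [ 0.4771 -0.0916  0.1774] yaw -96.18 xz 0.0006 yz -0.0024 open 0.0598 ff 0.0 F [-0.6  0.5  0.4] q [ 0.32  0.13 -0.21  1.81  0.03  1.2  -1.58]
linear [-0.0923, -0.6325, -0.0406] dr [-0.0011, -0.0003, 0.0026] rows 4.6 t 7.3
```

```bash
python3 -m pendant '[{"linear":[-0.09,-0.63,-0.04],"dr":[0,0,0],"hand":0.7},{"linear":[-0.09,-0.63,-0.04],"dr":[0,0,0],"hand":0.7},{"linear":[-0.09,-0.63,-0.04],"dr":[0,0,0],"hand":0.7},{"linear":[-0.09,-0.63,-0.04],"dr":[0,0,0],"hand":0.7},{"linear":[-0.09,-0.63,-0.04],"dr":[0,0,0],"hand":0.7},{"linear":[-0.09,-0.63,-0.04],"dr":[0,0,0],"hand":0.7},{"linear":[-0.09,-0.63,-0.04],"dr":[0,0,0],"hand":0.7}]'; python3 -c "
from h import *
st();im=snap('wrist','w1.png');c=cams.get_calibration('wrist')
for t,z in dict(turner=0,turner_grip=.042,turner_tip=0).items():
    for r in cams.place_of('wrist',t)[:2]: print(t,np.round(r['xy'],1),round(r['p'],2),at(c,r['xy'],z).round(4))
for r in cams.masks_of('wrist','turner')[:1]:
    v,u=np.nonzero(r['mask']);P=np.array([at(c,p,.001)[:2] for p in zip(u,v)])
    P=P[P[:,0]>.56];print(cv2.minAreaRect((P*1000).astype(np.float32)))
"
```

```text
t: 7.88
position: [0.473, 0.0924, 0.1884]
ee_rot: [-0.0, 0.998, -0.057, -0.0]
wrist_force: [0.7, -0.1, -0.4]
opening: 0.0596
finger_force: 0.0
t 7.88 pos [0.473  0.0924 0.1884] yaw -96.55 xz -0.0 yz -0.0001 open 0.0596 ff 0.0 F [ 0.7 -0.1 -0.4] q [ 0.08  0.12 -0.37  1.8   0.05  1.23 -1.98]
turner [119.9 380. ] 0.92 [0.2471 0.3184 0.    ]
turner [243.   33.1] 0.74 [0.6079 0.1102 0.    ]
turner_grip [247.3 176.8] 0.93 [0.4885 0.1202 0.042 ]
turner_tip [510.4 324.1] 0.68 [ 0.2725 -0.149   0.    ]
((0.0, 0.0), (0.0, 0.0), 0.0)
```

View pics/w1.png

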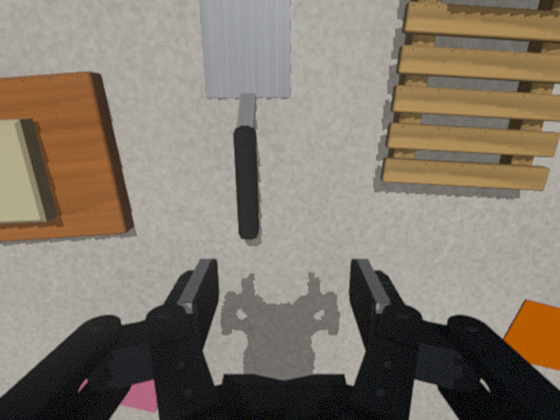

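The wrist view shows the handle from (245,127) to (249,237) and the blade's rear edge from (208,98) to (290,98).

```bash
python3 -c "
from h import *
c=cams.get_calibration('wrist')
a,b=at(c,(245.5,128),.054),at(c,(249,233),.054);print(a,b,np.degrees(np.arctan2(*(a-b)[[1,0]])))
e,f=at(c,(208,98),.002),at(c,(290,98),.002);m=(e+f)/2;print(e,f,np.degrees(np.arctan2(*(e-f)[[1,0]]))-90,np.linalg.norm(e-f))
d=np.radians(-5.5);g=m[:2]-.0655*np.array([np.cos(d),np.sin(d)]);print('grip',g)
go((.4875,.1205,.025),-95.5)"
```

```text
[0.53093722 0.11246115 0.054     ] [0.44139463 0.12341703 0.054     ] -6.975685871116213
[0.55837662 0.14877055 0.002     ] [0.54917529 0.07359532 0.002     ] -6.978205342375659 0.07573624945248776
grip [0.48857751 0.11746083]
linear [0.034, -0.1094, 0.5445] dr [0.0002, 0.0002, -0.012] rows 4.0 t 8.13
```

```bash
python3 -m pendant '[{"linear":[0.036,-0.092,0.1],"dr":[0,0,0.004],"hand":0.7},{"linear":[0.036,-0.092,0.22],"dr":[0,0,0.004],"hand":0.7},{"linear":[0.036,-0.092,0.34],"dr":[0,0,0.004],"hand":0.7},{"linear":[0.036,-0.092,0.46],"dr":[0,0,0.004],"hand":0.7},{"linear":[0.036,-0.092,0.54],"dr":[0,0,0.004],"hand":0.7},{"linear":[0.036,-0.092,0.551],"dr":[0,0,0.004],"hand":0.7},{"linear":[0.036,-0.092,0.551],"dr":[0,0,0.004],"hand":0},{"linear":[0.036,-0.092,0.551],"dr":[0,0,0.004],"hand":0},{"linear":[0.036,-0.092,0.551],"dr":[0,0,0.004],"hand":0},{"linear":[0.036,-0.092,0.551],"dr":[0,0,0.004],"hand":0},{"linear":[0.036,-0.092,0.551],"dr":[0,0,0.004],"hand":0},{"linear":[0.036,-0.092,0.551],"dr":[0,0,0.004],"hand":0}]' 100; python3 -c "
from h import *
st()"
```

```text
t: 9.13
position: [0.4888, 0.1173, 0.025]
ee_rot: [-0.0, 0.998, -0.063, 0.002]
wrist_force: [-0.6, 0.1, 7.5]
opening: 0.0162
finger_force: 99.2
t 9.13 pos [0.4888 0.1173 0.025 ] yaw -97.27 xz 0.0034 yz -0.0011 open 0.0162 ff 99.2 F [-0.6  0.1  7.5] q [ 0.01  0.36 -0.36  1.93  0.16  0.88 -2.13]
```

```bash
python3 -m pendant '[{"linear":[0,0,-0.1],"dr":[0,0,0],"hand":0},{"linear":[0,0,-0.22],"dr":[0,0,0],"hand":0},{"linear":[0,0,-0.34],"dr":[0,0,-0.05],"hand":0},{"linear":[0,0,-0.42],"dr":[0,0,-0.1],"hand":0},{"linear":[0,0,-0.42],"dr":[0,0,-0.16],"hand":0},{"linear":[0,0,-0.42],"dr":[0,0,-0.22],"hand":0},{"linear":[0,0,-0.42],"dr":[0,0,-0.28],"hand":0},{"linear":[0,0,-0.42],"dr":[0,0,-0.34],"hand":0},{"linear":[0,0,-0.42],"dr":[0,0,-0.4],"hand":0},{"linear":[0,0,-0.42],"dr":[0,0,-0.46],"hand":0},{"linear":[0,0,-0.42],"dr":[0,0,-0.52],"hand":0},{"linear":[0,0,-0.42],"dr":[0,0,-0.58],"hand":0}]'; python3 -c "
from h import *
st();go((.496,.07,.16),-4.3)"
```

```text
t: 10.13
position: [0.487, 0.1167, 0.1494]
ee_rot: [0.0, 0.855, 0.518, -0.0]
wrist_force: [-0.4, 0.4, -2.4]
opening: 0.0163
finger_force: 98.1
t 10.13 pos [0.487  0.1167 0.1494] yaw -27.63 xz -0.0005 yz -0.0001 open 0.0163 ff 98.1 F [-0.4  0.4 -2.4] q [ 0.17  0.22 -0.53  1.8   0.12  1.15 -0.88]
linear [-0.1241, 0.0988, -0.0354] dr [-0.0001, 0.0002, -0.1944] rows 3.3 t 10.13
```

```bash
python3 -m pendant '[{"linear":[-0.03,0.03,-0.03],"dr":[0,0,-0.05],"hand":0},{"linear":[-0.07,0.06,-0.03],"dr":[0,0,-0.1],"hand":0},{"linear":[-0.124,0.099,-0.03],"dr":[0,0,-0.15],"hand":0},{"linear":[-0.124,0.099,-0.03],"dr":[0,0,-0.194],"hand":0},{"linear":[-0.124,0.099,-0.03],"dr":[0,0,-0.194],"hand":0},{"linear":[-0.124,0.099,-0.03],"dr":[0,0,-0.194],"hand":0}]'; python3 -c "
from h import *
st();im=snap('wrist','w2.png')
for n in('wrist','top'):
  cams.camera(n);c=cams.get_calibration(n)
  for o in rect(n,'soap_slab',.046)[:1]+rect(n,'board',.022)[:1]+rect(n,'turner',.13)[:2]: print(*o)
  for t,z in dict(soap_slab=.022,turner_tip=.130,turner=.130,board=0).items():
    for r in cams.place_of(n,t)[:2]: print(n,t,np.round(r['xy'],1),round(r['p'],2),at(c,r['xy'],z).round(4))
"
```

```text
t: 10.63
position: [0.4959, 0.0703, 0.1584]
ee_rot: [-0.0, 0.737, 0.676, -0.0]
wrist_force: [-0.2, 0.9, -1.5]
opening: 0.0167
finger_force: 98.2
t 10.63 pos [0.4959 0.0703 0.1584] yaw -4.88 xz 0.0002 yz -0.0002 open 0.0167 ff 98.2 F [-0.2  0.9 -1.5] q [ 0.28  0.21 -0.54  1.79  0.12  1.17 -0.39]
board wrist 0.56 c [591.7 -94.4] wh [274.5 153.9] ang -9.7
turner wrist 0.94 c [496.1  84.8] wh [211.  80.] ang 86.2
wrist turner [456.3 355.5] 0.72 [ 0.5949 -0.0112  0.13  ]
soap_slab top 0.76 c [515.8 347.3] wh [93.3 88.1] ang 86.6
board top 0.72 c [518.9 335.4] wh [190.6 156.1] ang 86.3
turner top 0.95 c [505.9 208.8] wh [76.1 66. ] ang -1.2
turner top 0.83 c [ 239.2 -230.5] wh [216.6  70.7] ang 67.5
top soap_slab [149.6 228.1] 0.95 [0.5186 0.36   0.022 ]
top soap_slab [308.9 177.9] 0.19 [ 0.6575 -0.1014  0.022 ]
top turner_tip [148.5 314.5] 0.58 [0.2848 0.3221 0.13  ]
top turner_tip [329.2 314.5] 0.57 [ 0.2754 -0.1323  0.13  ]
top turner [163.  322.8] 0.96 [0.2637 0.2852 0.13  ]
top turner [201.8 226.1] 0.9 [0.5064 0.1904 0.13  ]
top board [160.2 232.3] 0.96 [0.5087 0.3357 0.    ]
```

View pics/w2.png

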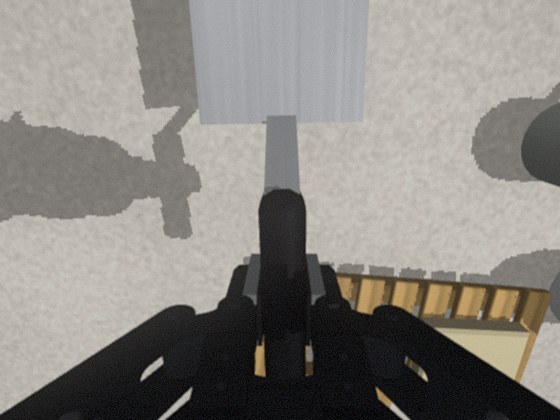

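The wrist view shows the turner straight in the grip (blade's rear edge at (283,122)), with rack and cured slab at lower right. Now I'll line it up with the slab.

```bash
cat >> h.py <<'E'
OFF=np.array([.1705,0,.025])
def tipgo(y,z,tilt,dir=86.3,c=(.5155,.347)):
    """tip to station y on the line through c along dir"""
    yaw=dir-90.3;x=c[0]+(y-c[1])/np.tan(np.radians(dir))
    p=np.array([x,y,z])-tool(yaw,tilt).apply(OFF)
    print("tip",np.round([x,y,z],4),"tcp",p.round(4));go(p,yaw,tilt)
def tip():
    o=arm.get_obs();Q=R.from_quat(np.roll(o["ee_rot"],-1));print("tip",(o["position"]+Q.apply(OFF)).round(4))
E
python3 -c "
from h import *
tipgo(.278,.06,2);tipgo(.285,.022,2)"
```

```text
tip [0.511 0.278 0.06 ] tcp [0.4992 0.1089 0.0909]
linear [0.1294, -0.0004, 0.2246] dr [-0.0001, -0.0167, -0.0059] rows 1.9 t 11.48
tip [0.5115 0.285  0.022 ] tcp [0.4997 0.1159 0.0529]
linear [0.1528, -0.0008, 0.3513] dr [-0.0001, -0.0167, -0.0059] rows 2.8 t 11.48
```

```bash
python3 -m pendant '[{"linear":[0.04,0,0.08],"dr":[0,-0.01,-0.006],"hand":0},{"linear":[0.1,0,0.16],"dr":[0,-0.017,-0.006],"hand":0},{"linear":[0.13,0,0.225],"dr":[0,-0.017,-0.006],"hand":0},{"linear":[0.14,0,0.28],"dr":[0,-0.017,-0.006],"hand":0},{"linear":[0.15,0,0.32],"dr":[0,-0.017,-0.006],"hand":0},{"linear":[0.153,0,0.345],"dr":[0,-0.017,-0.006],"hand":0},{"linear":[0.153,0,0.345],"dr":[0,-0.017,-0.006],"hand":0},{"linear":[0.153,0,0.345],"dr":[0,-0.017,-0.006],"hand":0}]'; python3 -c "
from h import *
st();tip();im=cams.camera('side');cv2.imwrite('pics/s1.png',cv2.resize(im[215:345,130:330,::-1],None,fx=4,fy=4,interpolation=cv2.INTER_CUBIC))
tipgo(.340,.0215,2);tipgo(.388,.0215,2)"
```

```text
t: 12.15
position: [0.5003, 0.1156, 0.0552]
ee_rot: [0.012, 0.731, 0.682, -0.013]
wrist_force: [0.1, -0.2, -0.6]
opening: 0.0164
finger_force: 98.2
t 12.15 pos [0.5003 0.1156 0.0552] yaw -4.01 xz -0.0355 yz 0.0001 open 0.0164 ff 98.2 F [ 0.1 -0.2 -0.6] q [ 0.14  0.37 -0.54  1.86  0.26  0.99 -0.59]
tip [0.5122 0.2847 0.0242]
tip [0.515  0.34   0.0215] tcp [0.5032 0.1709 0.0524]
linear [0.185, -0.0042, 0.0041] dr [0.0004, 0.0003, -0.0002] rows 1.3 t 12.2
tip [0.5182 0.388  0.0215] tcp [0.5063 0.2189 0.0524]
linear [0.3452, -0.0051, -0.0016] dr [0.0004, 0.0003, -0.0002] rows 2.5 t 12.2
```

View pics/s1.png

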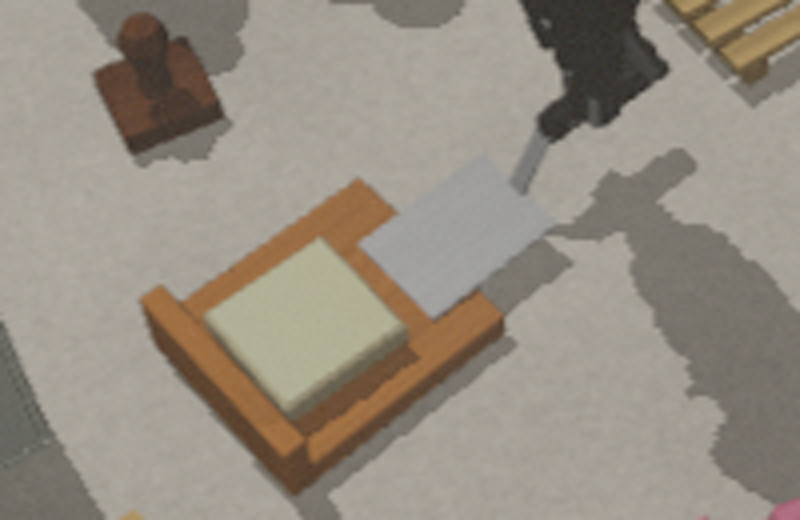

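The crop shows the blade square to the slab and centred on it, its tip about 20 mm short. I'll touch the board and slide in.

```bash
python3 -m pendant '[{"linear":[0.0,0,0.01],"dr":[0,0,0],"hand":0},{"linear":[0.02,-0.001,0.011],"dr":[0,0,0],"hand":0},{"linear":[0.04,-0.002,0.01],"dr":[0,0,0],"hand":0},{"linear":[0.06,-0.002,0.01],"dr":[0,0,0],"hand":0},{"linear":[0.08,-0.002,0.009],"dr":[0,0,0],"hand":0},{"linear":[0.1,-0.003,0.008],"dr":[0,0,0],"hand":0},{"linear":[0.12,-0.003,0.008],"dr":[0,0,0],"hand":0},{"linear":[0.14,-0.004,0.007],"dr":[0,0,0],"hand":0},{"linear":[0.16,-0.004,0.006],"dr":[0,0,0],"hand":0},{"linear":[0.18,-0.004,0.006],"dr":[0,0,0],"hand":0}]'; python3 -c "
from h import *
st();tip();im=cams.camera('side');cv2.imwrite('pics/s2.png',cv2.resize(im[215:345,130:330,::-1],None,fx=4,fy=4,interpolation=cv2.INTER_CUBIC))
print(rect('side','soap_slab',.046)[:1])
tipgo(.388,.0205,2)"
```

```text
t: 13.03
position: [0.5026, 0.1705, 0.0512]
ee_rot: [0.012, 0.731, 0.682, -0.013]
wrist_force: [-0.8, -2.0, 4.7]
opening: 0.0166
finger_force: 99.2
t 13.03 pos [0.5026 0.1705 0.0512] yaw -3.98 xz -0.0354 yz 0.0001 open 0.0166 ff 99.2 F [-0.8 -2.   4.7] q [ 0.04  0.42 -0.55  1.81  0.29  1.01 -0.7 ]
tip [0.5144 0.3396 0.0202]
[('soap_slab', 'side', 0.62, 'c', array([511.4, 355.3]), 'wh', array([98.1, 88.5]), 'ang', -2.3)]
tip [0.5182 0.388  0.0205] tcp [0.5063 0.2189 0.0514]
linear [0.1573, 0.0021, -0.0059] dr [0.0001, -0.0005, 0.001] rows 1.1 t 13.13
```

View pics/s2.png

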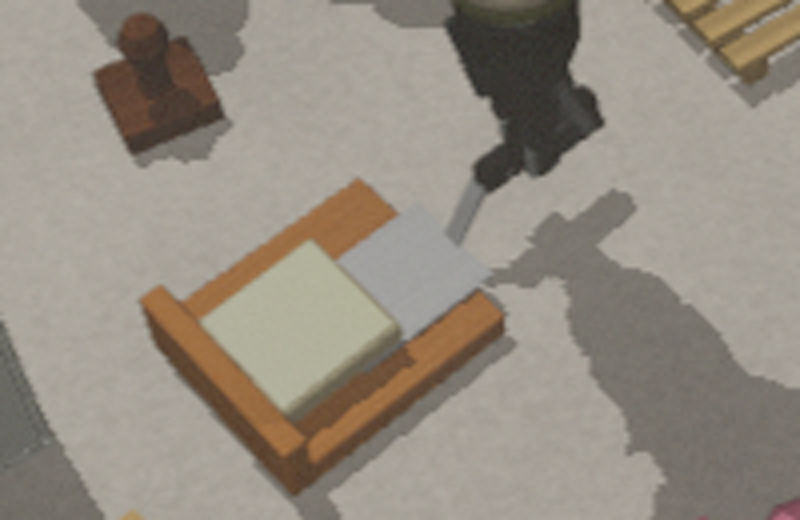

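The slab is riding over the blade and is now up against the fence. I'll go on in.

```bash
python3 -m pendant '[{"linear":[0.02,0,-0.001],"dr":[0,0,0],"hand":0},{"linear":[0.04,0,-0.0015],"dr":[0,0,0],"hand":0},{"linear":[0.06,0,-0.002],"dr":[0,0,0],"hand":0},{"linear":[0.08,0.001,-0.003],"dr":[0,0,0],"hand":0},{"linear":[0.1,0.001,-0.0035],"dr":[0,0,0],"hand":0},{"linear":[0.12,0.001,-0.004],"dr":[0,0,0],"hand":0},{"linear":[0.14,0.002,-0.005],"dr":[0,0,0],"hand":0},{"linear":[0.15,0.002,-0.0055],"dr":[0,0,0],"hand":0},{"linear":[0.16,0.002,-0.0055],"dr":[0,0,0],"hand":0},{"linear":[0.16,0.002,-0.0055],"dr":[0,0,0],"hand":0}]'; python3 -c "
from h import *
st();tip();im=cams.camera('side');cv2.imwrite('pics/s3.png',cv2.resize(im[215:345,130:330,::-1],None,fx=4,fy=4,interpolation=cv2.INTER_CUBIC))
print(rect('side','soap_slab',.048)[:1])
"
```

```text
t: 13.97
position: [0.5063, 0.2187, 0.0511]
ee_rot: [0.012, 0.731, 0.682, -0.013]
wrist_force: [1.1, 0.8, 3.1]
opening: 0.0164
finger_force: 99.0
t 13.97 pos [0.5063 0.2187 0.0511] yaw -3.93 xz -0.0346 yz -0.0002 open 0.0164 ff 99.0 F [1.1 0.8 3.1] q [-0.04  0.46 -0.56  1.75  0.31  1.03 -0.79]
tip [0.5179 0.3879 0.0202]
[('soap_slab', 'side', 0.74, 'c', array([511.8, 355.5]), 'wh', array([100.3,  90.7]), 'ang', -2.6)]
```

View pics/s3.png

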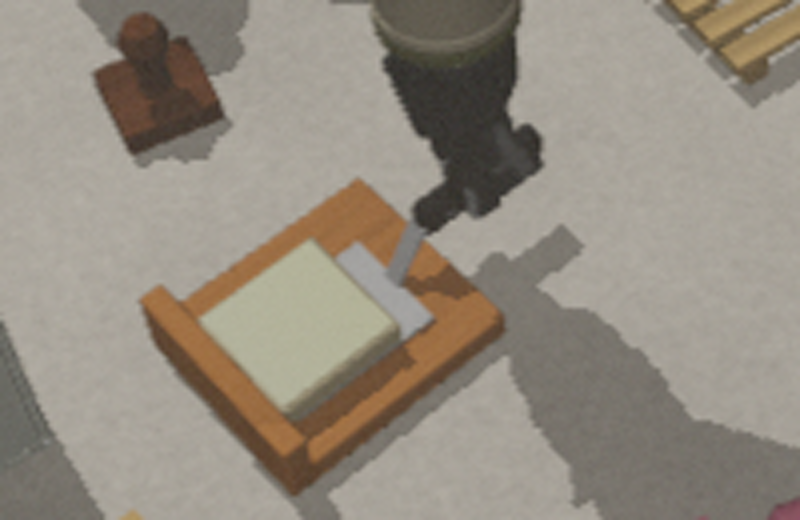

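The slab is on the blade with about 15 mm of blade showing behind it. I'll level the blade and lift slowly, backing off the fence.

```bash
python3 -m pendant '[{"linear":[0,0,-0.006],"dr":[0,0.006,0],"hand":0},{"linear":[-0.001,0,-0.014],"dr":[0,0.012,0],"hand":0},{"linear":[-0.003,0,-0.024],"dr":[0,0.018,0],"hand":0},{"linear":[-0.006,0,-0.038],"dr":[0,0.025,0],"hand":0},{"linear":[-0.01,0,-0.055],"dr":[0,0.025,0],"hand":0},{"linear":[-0.014,0,-0.075],"dr":[0,0.025,0],"hand":0},{"linear":[-0.018,0,-0.1],"dr":[0,0.025,0],"hand":0},{"linear":[-0.022,0,-0.13],"dr":[0,0.025,0],"hand":0},{"linear":[-0.026,0,-0.16],"dr":[0,0.025,0],"hand":0},{"linear":[-0.028,0,-0.18],"dr":[0,0.025,0],"hand":0},{"linear":[-0.03,0,-0.19],"dr":[0,0.025,0],"hand":0},{"linear":[-0.03,0,-0.19],"dr":[0,0.025,0],"hand":0}]'; python3 -c "
from h import *
st();tip();im=cams.camera('side');cv2.imwrite('pics/s4.png',cv2.resize(im[215:345,130:330,::-1],None,fx=4,fy=4,interpolation=cv2.INTER_CUBIC))
z=arm.get_obs()['position'][2]-.025+.005
print(z,rect('side','soap_slab',z+.024)[:1]);cams.camera('top');print(rect('top','soap_slab',z+.024)[:1])
"
```

```text
t: 15.07
position: [0.5064, 0.2109, 0.1094]
ee_rot: [-0.005, 0.731, 0.682, 0.007]
wrist_force: [-1.2, 0.5, -4.0]
opening: 0.0166
finger_force: 98.0
t 15.07 pos [0.5064 0.2109 0.1094] yaw -3.98 xz 0.0173 yz 0.0014 open 0.0166 ff 98.0 F [-1.2  0.5 -4. ] q [ 0.04  0.37 -0.6   1.73  0.21  1.1  -0.69]
tip [0.5183 0.3814 0.0874]
0.08873241214410785 [('soap_slab', 'side', 0.93, 'c', array([509.5, 350.8]), 'wh', array([97.3, 93.4]), 'ang', -3.2)]
[('soap_slab', 'top', 0.65, 'c', array([500.7, 368.7]), 'wh', array([55.8, 43.1]), 'ang', -1.2)]
```

View pics/s4.png

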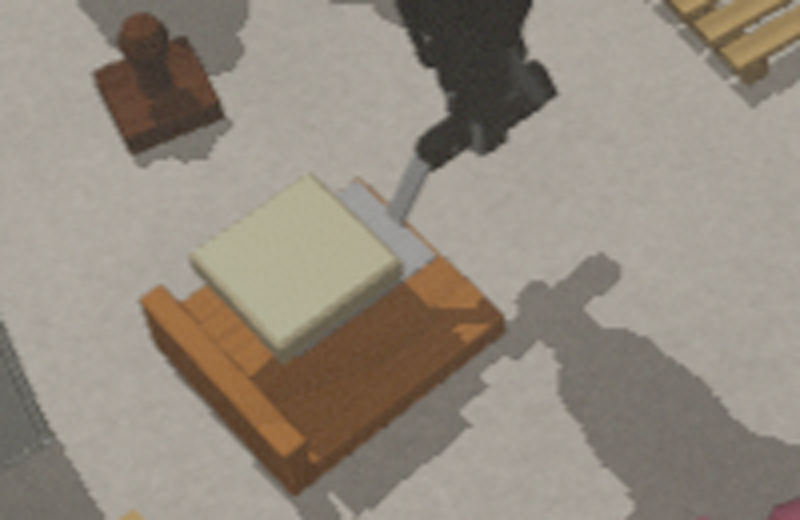

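The slab is lifted and level on the blade. I'll carry it smoothly towards the rack.

```bash
python3 -m pendant '[{"linear":[-0.01,0.001,0],"dr":[0,0,0],"hand":0},{"linear":[-0.033,0.002,0],"dr":[0,0,0],"hand":0},{"linear":[-0.07,0.004,-0.001],"dr":[0,0,0],"hand":0},{"linear":[-0.125,0.007,-0.002],"dr":[0,0,0],"hand":0},{"linear":[-0.19,0.011,-0.003],"dr":[0,0,0],"hand":0},{"linear":[-0.265,0.015,-0.004],"dr":[0,0,0],"hand":0},{"linear":[-0.345,0.02,-0.006],"dr":[0,0,0],"hand":0},{"linear":[-0.425,0.025,-0.007],"dr":[0,0,0],"hand":0},{"linear":[-0.505,0.029,-0.009],"dr":[0,0,0],"hand":0},{"linear":[-0.58,0.033,-0.01],"dr":[0,0,0],"hand":0},{"linear":[-0.645,0.037,-0.011],"dr":[0,0,0],"hand":0},{"linear":[-0.7,0.04,-0.012],"dr":[0,0,0],"hand":0}]'; python3 -c "
from h import *
st();tip()
go((.5014,-.216,.112),-9.95,-1)
"
```

```text
t: 16.27
position: [0.5029, -0.003, 0.1084]
ee_rot: [-0.005, 0.732, 0.681, 0.006]
wrist_force: [0.9, 0.8, -3.7]
opening: 0.0165
finger_force: 98.0
t 16.27 pos [ 0.5029 -0.003   0.1084] yaw -4.13 xz 0.0159 yz -0.0001 open 0.0165 ff 98.0 F [ 0.9  0.8 -3.7] q [ 0.4   0.26 -0.51  1.85  0.13  1.06 -0.23]
tip [0.5152 0.1675 0.0861]
linear [-0.7083, 0.0462, -0.0234] dr [-0.0009, 0.0008, 0.0485] rows 5.1 t 16.27
```

```bash
python3 -m pendant '[{"linear":[-0.03,0.002,-0.001],"dr":[0,0,0.002],"hand":0},{"linear":[-0.075,0.005,-0.003],"dr":[0,0,0.005],"hand":0},{"linear":[-0.14,0.009,-0.005],"dr":[0,0,0.009],"hand":0},{"linear":[-0.215,0.014,-0.007],"dr":[0,0,0.014],"hand":0},{"linear":[-0.295,0.019,-0.01],"dr":[0,0,0.019],"hand":0},{"linear":[-0.375,0.025,-0.012],"dr":[0,0,0.025],"hand":0},{"linear":[-0.455,0.03,-0.015],"dr":[0,0,0.031],"hand":0},{"linear":[-0.53,0.035,-0.017],"dr":[0,0,0.036],"hand":0},{"linear":[-0.595,0.039,-0.019],"dr":[0,0,0.041],"hand":0},{"linear":[-0.645,0.042,-0.021],"dr":[0,0,0.045],"hand":0},{"linear":[-0.68,0.045,-0.022],"dr":[0,0,0.047],"hand":0},{"linear":[-0.695,0.046,-0.023],"dr":[0,0,0.048],"hand":0}]'; python3 -c "
from h import *
st();tip();cams.camera('top');z=.089+.026
print(rect('top','soap_slab',z),rect('top','cured_slab',.054)[:2]);print(rect('top','rack',.03)[:1])
im=snap('side','s5.png');cv2.imwrite('pics/s5.png',cv2.resize(im[130:290,220:440,::-1],None,fx=3.6,fy=3.6,interpolation=cv2.INTER_CUBIC))
print(rect('side','soap_slab',z))
"
```

```text
t: 17.27
position: [0.5025, -0.2103, 0.1117]
ee_rot: [-0.006, 0.765, 0.644, 0.006]
wrist_force: [0.0, 0.6, -3.5]
opening: 0.0164
finger_force: 97.9
t 17.27 pos [ 0.5025 -0.2103  0.1117] yaw -9.85 xz 0.0164 yz -0.0018 open 0.0164 ff 97.9 F [ 0.   0.6 -3.5] q [ 0.66  0.33 -0.37  1.73  0.12  1.1   0.08]
tip [ 0.5317 -0.042   0.0895]
[('soap_slab', 'top', 0.87, 'c', array([525.1, -75.1]), 'wh', array([90.9, 90.2]), 'ang', 81.6)] [('cured_slab', 'top', 0.6, 'c', array([ 646. , -102.9]), 'wh', array([95.2, 94.4]), 'ang', 81.0)]
[('rack', 'top', 0.56, 'c', array([585.2, -93.1]), 'wh', array([272.2, 149.5]), 'ang', -9.6)]
[('soap_slab', 'side', 0.9, 'c', array([520., -65.]), 'wh', array([104.2, 100.6]), 'ang', -8.9), ('soap_slab', 'side', 0.61, 'c', array([684.2, 131.8]), 'wh', array([117. , 104.7]), 'ang', -73.9)]
```

View pics/s5.png

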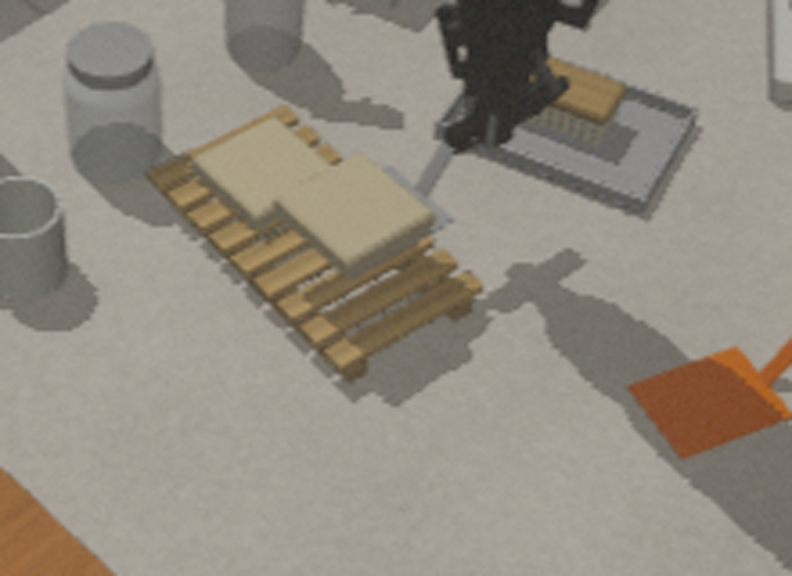

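The crop shows the slab on the blade above the free half, clear of the cured slab. I'll tilt the blade slightly nose-down and lower it.

```bash
python3 -c "
from h import *
def tg(t,tilt,yaw=-10.6):
    p=np.array(t)-tool(yaw,tilt).apply(OFF);go(p,yaw,tilt)
tg((.5277,-.047,.06),3);tg((.5277,-.047,.038),8);tg((.5277,-.047,.0295),8)
"
```

```text
linear [-0.0241, -0.0173, 0.0594] dr [-0.0008, -0.0333, 0.0083] rows 0.6 t 17.57
linear [-0.0125, -0.017, 0.0843] dr [-0.0004, -0.0749, 0.0083] rows 1.3 t 17.57
linear [-0.013, -0.017, 0.1126] dr [-0.0004, -0.0749, 0.0083] rows 1.3 t 17.57
```

```bash
python3 -m pendant '[{"linear":[-0.004,-0.003,0.008],"dr":[0,-0.005,0.001],"hand":0},{"linear":[-0.01,-0.008,0.022],"dr":[0,-0.012,0.003],"hand":0},{"linear":[-0.018,-0.013,0.04],"dr":[0,-0.022,0.006],"hand":0},{"linear":[-0.024,-0.017,0.058],"dr":[0,-0.033,0.008],"hand":0},{"linear":[-0.021,-0.017,0.068],"dr":[0,-0.046,0.008],"hand":0},{"linear":[-0.017,-0.017,0.077],"dr":[0,-0.06,0.008],"hand":0},{"linear":[-0.013,-0.017,0.084],"dr":[0,-0.075,0.008],"hand":0},{"linear":[-0.013,-0.017,0.092],"dr":[0,-0.075,0.008],"hand":0},{"linear":[-0.013,-0.017,0.1],"dr":[0,-0.075,0.008],"hand":0},{"linear":[-0.013,-0.017,0.106],"dr":[0,-0.075,0.008],"hand":0},{"linear":[-0.013,-0.017,0.11],"dr":[0,-0.075,0.008],"hand":0},{"linear":[-0.013,-0.017,0.11],"dr":[0,-0.075,0.008],"hand":0}]'; python3 -c "
from h import *
st();tip();cams.camera('top')
print(rect('top','soap_slab',.062)[:1]);
im=snap('side','s6.png');cv2.imwrite('pics/s6.png',cv2.resize(im[130:290,220:440,::-1],None,fx=3.6,fy=3.6,interpolation=cv2.INTER_CUBIC))
o=arm.get_obs();d=np.radians(80.35);go(o['position']-.11*np.array([np.cos(d),np.sin(d),0]),-10.6,8)
"
```

```text
t: 18.57
position: [0.4969, -0.2115, 0.0787]
ee_rot: [0.044, 0.768, 0.636, -0.054]
wrist_force: [-1.6, 1.0, -0.4]
opening: 0.0162
finger_force: 98.7
t 18.57 pos [ 0.4969 -0.2115  0.0787] yaw -10.75 xz -0.1394 yz -0.0008 open 0.0162 ff 98.7 F [-1.6  1.  -0.4] q [ 0.54  0.34 -0.34  1.81  0.3   1.02 -0.13]
tip [ 0.5277 -0.0491  0.0302]
[('soap_slab', 'top', 0.9, 'c', array([521.9, -77.6]), 'wh', array([92.1, 89.8]), 'ang', -9.0)]
linear [-0.363, 0.0069, 0.0512] dr [-0.0004, 0.0003, -0.0011] rows 2.6 t 18.72
```

View pics/s6.png

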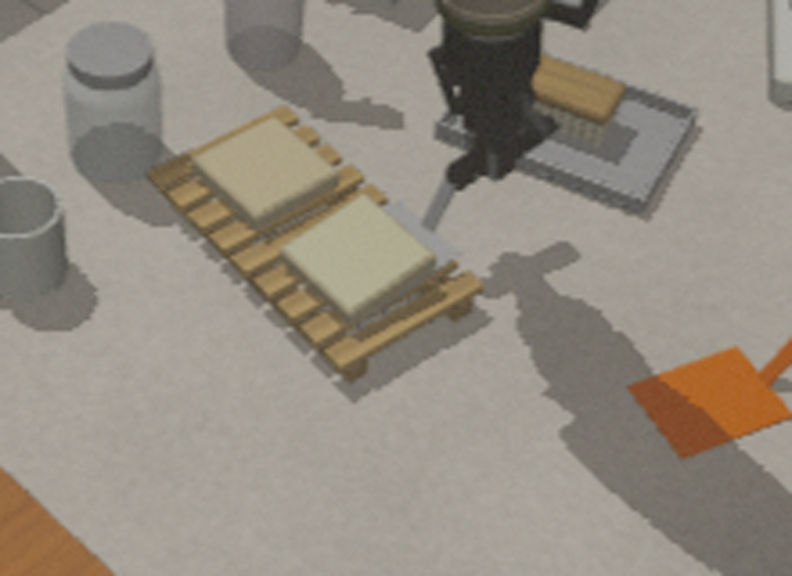

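The blade tip is touching the slats (about 3 N) and the slab is nearly square to them. I'll pull out briskly so the slab stays put.

```bash
python3 -m pendant '[{"linear":[-0.41,0.008,0.057],"dr":[0,0,0],"hand":0},{"linear":[-0.41,0.008,0.057],"dr":[0,0,0],"hand":0},{"linear":[-0.41,0.008,0.057],"dr":[0,0,0],"hand":0},{"linear":[-0.41,0.008,0.057],"dr":[0,0,0],"hand":0},{"linear":[-0.41,0.008,0.057],"dr":[0,0,0],"hand":0},{"linear":[-0.41,0.008,0.04],"dr":[0,0,0],"hand":0},{"linear":[-0.41,0.008,0],"dr":[0,0,0],"hand":0},{"linear":[-0.41,0.008,-0.1],"dr":[0,0.03,0],"hand":0},{"linear":[-0.41,0.008,-0.2],"dr":[0,0.067,0],"hand":0},{"linear":[-0.41,0.008,-0.3],"dr":[0,0.067,0],"hand":0}]'; python3 -c "
from h import *
st();tip();cams.camera('top')
print(rect('top','soap_slab',.054)[:2],rect('top','cured_slab',.054)[:2],rect('top','brush',.048)[:2]);
im=snap('side','s7.png');cv2.imwrite('pics/s7.png',cv2.resize(im[130:290,220:440,::-1],None,fx=3.6,fy=3.6,interpolation=cv2.INTER_CUBIC))
"
```

```text
t: 19.55
position: [0.4787, -0.3197, 0.1875]
ee_rot: [-0.001, 0.77, 0.638, 0.001]
wrist_force: [0.0, -1.9, -1.5]
opening: 0.0165
finger_force: 98.2
t 19.55 pos [ 0.4787 -0.3197  0.1875] yaw -10.74 xz 0.0036 yz -0.0002 open 0.0165 ff 98.2 F [ 0.  -1.9 -1.5] q [ 0.79  0.32 -0.32  1.56  0.1   1.27  0.27]
tip [ 0.5105 -0.1521  0.1631]
[('soap_slab', 'top', 0.69, 'c', array([521.6, -80. ]), 'wh', array([90.4, 88.8]), 'ang', -8.6)] [('cured_slab', 'top', 0.69, 'c', array([ 646.2, -103.5]), 'wh', array([92.4, 90.1]), 'ang', -8.1), ('cured_slab', 'top', 0.49, 'c', array([745.8,  90.5]), 'wh', array([111. ,  74.4]), 'ang', 28.5)] [('brush', 'top', 0.81, 'c', array([ 562.4, -365.8]), 'wh', array([85.6, 61. ]), 'ang', 14.2)]
```

View pics/s7.png

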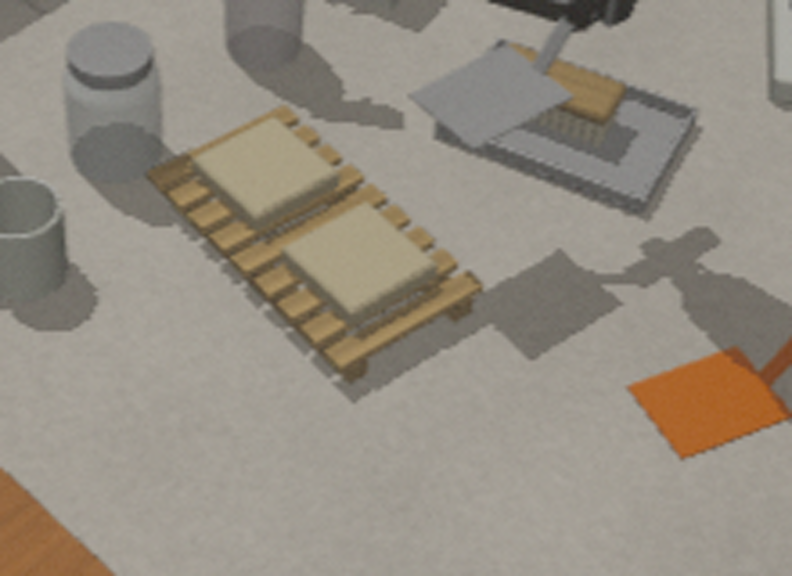

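The slab sits square on the slats with a clear gap, and the turner is free. I'll take the turner back to the bare counter.

```bash
python3 -m pendant '[{"linear":[0.06,-0.01,0],"dr":[0,0,0],"hand":0},{"linear":[0.16,-0.03,0],"dr":[0,0,0],"hand":0},{"linear":[0.26,-0.05,0],"dr":[0,0,0.03],"hand":0},{"linear":[0.36,-0.07,0],"dr":[0,0,0.07],"hand":0},{"linear":[0.46,-0.09,0],"dr":[0,0,0.11],"hand":0},{"linear":[0.56,-0.11,0],"dr":[0,0,0.15],"hand":0},{"linear":[0.66,-0.13,0],"dr":[0,0,0.19],"hand":0},{"linear":[0.76,-0.15,0],"dr":[0,0,0.23],"hand":0},{"linear":[0.86,-0.16,0],"dr":[0,0,0.28],"hand":0},{"linear":[0.96,-0.17,0],"dr":[0,0,0.33],"hand":0},{"linear":[1,-0.18,0],"dr":[0,0,0.38],"hand":0},{"linear":[1,-0.18,0],"dr":[0,0,0.43],"hand":0}]'; python3 -c "
from h import *
st();go((.478,.115,.15),-97.3)
"
```

```text
t: 20.8
position: [0.4804, -0.0086, 0.1839]
ee_rot: [-0.001, 0.971, 0.241, -0.002]
wrist_force: [0.3, 0.0, -2.5]
opening: 0.0168
finger_force: 98.5
t 20.8 pos [ 0.4804 -0.0086  0.1839] yaw -62.11 xz -0.0024 yz -0.0029 open 0.0168 ff 98.5 F [ 0.3  0.  -2.5] q [ 0.38  0.13 -0.46  1.8   0.06  1.22 -1.19]
linear [0.186, -0.3676, 0.1137] dr [-0.001, 0.0015, 0.2932] rows 4.9 t 20.8
```

```bash
python3 -m pendant '[{"linear":[0.05,-0.1,0],"dr":[0,0,0.05],"hand":0},{"linear":[0.1,-0.2,0],"dr":[0,0,0.1],"hand":0},{"linear":[0.15,-0.3,0.02],"dr":[0,0,0.15],"hand":0},{"linear":[0.186,-0.368,0.05],"dr":[-0.001,0.001,0.2],"hand":0},{"linear":[0.186,-0.368,0.08],"dr":[-0.001,0.001,0.25],"hand":0},{"linear":[0.186,-0.368,0.11],"dr":[-0.001,0.001,0.293],"hand":0},{"linear":[0.186,-0.368,0.11],"dr":[-0.001,0.001,0.293],"hand":0},{"linear":[0.186,-0.368,0.11],"dr":[-0.001,0.001,0.293],"hand":0}]'; python3 -c "
from h import *
st();tip();go((.478,.115,.027),-97.3)
"
```

```text
t: 21.47
position: [0.4784, 0.1099, 0.1508]
ee_rot: [0.001, 0.998, -0.063, -0.001]
wrist_force: [-0.4, -1.0, -1.1]
opening: 0.0167
finger_force: 98.2
t 21.47 pos [0.4784 0.1099 0.1508] yaw -97.21 xz -0.0015 yz 0.0024 open 0.0167 ff 98.2 F [-0.4 -1.  -1.1] q [ 0.16  0.19 -0.51  1.82  0.1   1.15 -2.08]
tip [0.6475 0.0884 0.1256]
linear [-0.0027, -0.0178, 0.4128] dr [0.0011, 0.0007, 0.0007] rows 3.0 t 21.47
```

```bash
python3 -m pendant '[{"linear":[0,-0.01,0.1],"dr":[0,0,0],"hand":0},{"linear":[0,-0.015,0.2],"dr":[0,0,0],"hand":0},{"linear":[0,-0.015,0.3],"dr":[0,0,0],"hand":0},{"linear":[0,-0.015,0.36],"dr":[0,0,0],"hand":0},{"linear":[0,-0.015,0.39],"dr":[0,0,0],"hand":0},{"linear":[0,-0.015,0.405],"dr":[0,0,0],"hand":0},{"linear":[0,-0.015,0.415],"dr":[0,0,0],"hand":0},{"linear":[0,-0.015,0.42],"dr":[0,0,0],"hand":0},{"linear":[0,-0.015,0.42],"dr":[0,0,0],"hand":0},{"linear":[0,-0.015,0.42],"dr":[0,0,0],"hand":0}]'; python3 -c "
from h import *
st();tip()
"
```

```text
t: 22.3
position: [0.4814, 0.1141, 0.0271]
ee_rot: [0.001, 0.998, -0.065, 0.002]
wrist_force: [0.5, 0.1, -1.8]
opening: 0.0164
finger_force: 98.2
t 22.3 pos [0.4814 0.1141 0.0271] yaw -97.45 xz 0.0035 yz 0.0009 open 0.0164 ff 98.2 F [ 0.5  0.1 -1.8] q [ 0.11  0.36 -0.48  1.94  0.21  0.89 -2.18]
tip [0.6505 0.0919 0.0027]
```

```bash
python3 -m pendant '[{"linear":[0,0,0.004],"dr":[0,0,0],"hand":0},{"linear":[0,0,0.008],"dr":[0,0,0],"hand":0},{"linear":[0,0,0.01],"dr":[0,0,0],"hand":0},{"linear":[0,0,0.01],"dr":[0,0,0],"hand":0},{"linear":[0,0,0.01],"dr":[0,0,0],"hand":0.15},{"linear":[0,0,0.01],"dr":[0,0,0],"hand":0.4},{"linear":[0,0,0.01],"dr":[0,0,0],"hand":0.7},{"linear":[0,0,0.01],"dr":[0,0,0],"hand":0.7},{"linear":[0,0,0.01],"dr":[0,0,0],"hand":0.7},{"linear":[0,0,-0.05],"dr":[0,0,0],"hand":0.7},{"linear":[0,0,-0.15],"dr":[0,0,0],"hand":0.7},{"linear":[0,0,-0.25],"dr":[0,0,0],"hand":0.7}]'; python3 -m pendant '[{"linear":[-0.05,0,-0.15],"dr":[0,0,0],"hand":0.7},{"linear":[-0.1,0,-0.3],"dr":[0,0,0],"hand":0.7},{"linear":[-0.1,0,-0.45],"dr":[0,0,0],"hand":0.7},{"linear":[-0.1,0,-0.5],"dr":[0,0,0],"hand":0.7},{"linear":[-0.1,0,-0.5],"dr":[0,0,0],"hand":0.7},{"linear":[-0.1,0,-0.5],"dr":[0,0,0],"hand":0.7}]';  python3 -c "
from h import *
st();snap('side','s8.png');cams.camera('top')
for t,z in dict(soap_slab=.054,cured_slab=.054,brush=.048,turner=.002).items(): print([o for o in rect('top',t,z)[:3]])
"
```

```text
t: 23.3
position: [0.4793, 0.1139, 0.1011]
ee_rot: [0.001, 0.998, -0.065, -0.001]
wrist_force: [1.3, -0.0, -0.2]
opening: 0.0597
finger_force: 0.0
t: 23.8
position: [0.4514, 0.1185, 0.253]
ee_rot: [0.0, 0.998, -0.065, 0.003]
wrist_force: [-0.8, -0.3, -1.0]
opening: 0.0599
finger_force: 0.0
t 23.8 pos [0.4514 0.1185 0.253 ] yaw -97.46 xz 0.006 yz 0.0005 open 0.0599 ff 0.0 F [-0.8 -0.3 -1. ] q [ 0.18  0.05 -0.52  1.73  0.03  1.36 -2.05]
[('soap_slab', 'top', 0.82, 'c', array([521.8, -80. ]), 'wh', array([90.9, 89.4]), 'ang', -8.6)]
[('cured_slab', 'top', 0.73, 'c', array([567.1,  96.6]), 'wh', array([144.7,  77.4]), 'ang', -6.2), ('cured_slab', 'top', 0.66, 'c', array([ 645.8, -101.6]), 'wh', array([95.1, 92.2]), 'ang', -8.7)]
[('brush', 'top', 0.58, 'c', array([ 543.1, -369.7]), 'wh', array([113.8,  56.4]), 'ang', 13.0), ('brush', 'top', 0.39, 'c', array([738.5, 283.4]), 'wh', array([71.6, 69.8]), 'ang', 74.4)]
[('turner', 'top', 0.91, 'c', array([244.1, 307.5]), 'wh', array([133.8,  79.5]), 'ang', 65.1), ('turner', 'top', 0.81, 'c', array([573.7, 103. ]), 'wh', array([156.4,  78.5]), 'ang', -7.0), ('turner', 'top', 0.7, 'c', array([ 223.3, -256.9]), 'wh', array([243.8,  78.5]), 'ang', 67.7)]
```

View pics/s8.png

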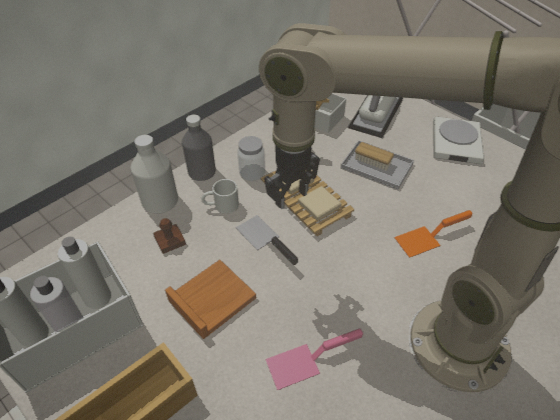

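The final view shows the turner flat on the counter at (270,240), the soap on the rack at (320,205), the brush in the tray at (378,153) and everything else in its place. The robot touches nothing.

```bash
python3 -c "
from bench import hand_in
print(hand_in())"
```

```text
the job is handed in; nothing more can be done
None
```

The job is done and handed in at about 24 s: brush in the tray, fresh slab on the free half of the rack (about 1° off square, roughly 35 mm clear of the cured slab), and turner flat on the bare counter.

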